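# Centre the garlic keeper on its upturned pie plates

### The job

The terracotta garlic keeper has been set down crooked on the two upturned pie plates and hangs over their edge. With light taps of the fingertips against its belly, nudge it back to the middle of the plates and leave it standing upright there, keeping your fingers off its white lid. Do not lift it, tip it or knock it off, do not shift the plates, and leave everything else on the shelf as it is.

Things in the scene. Friction and masses are not known exactly. Their poses are not given: they have to be found in the camera images.
- keeper: Round terracotta garlic keeper with white lid, knob and wire latch, 73 mm tall, about 0.45 kg. Origin: centre of its underside, z up. Radius 22 mm at the foot, 37 at height 10 mm, 45 at 20 mm (belly, widest), 42.5 at 34, 36 at 50 mm (lid begins). Pushed at the belly, fingertips lower than 20 mm above its underside, it slides at a few newtons; pushed higher it rocks and tips.
- keeper_lid: The white lid, fixed to the keeper: 35 mm radius from 50 to 58 mm above the keeper's underside, then a knob of 11 mm radius up to 73 mm. Its origin is the keeper's origin (centre of the keeper's underside), its axes are the keeper's.
- plates: Two white enamel pie plates with blue rims, nested upside down as one loose piece, about 0.55 kg: 156 mm across the blue rims (up to 10 mm above the shelf), sides sloping in to a flat round top of 104 mm diameter, 40 mm above the shelf, on which the keeper stands. Origin: centre of the underside, on the shelf; z up.
- tongs: Bystander: blue silicone and steel tongs lying flat, 285 mm long along x, 60 mm wide, 20 mm high; origin near the middle, on the shelf.
- paddle: Bystander: short bamboo paddle lying flat, 250 mm long along x, 62 mm wide, 8 mm thick; origin near the middle, on the shelf.
- starter_handle: Bystander: loose dark wood and steel handle of a chimney starter lying flat, 160 mm long along x, 80 mm wide, 30 mm high; origin under the middle of its wooden grip.
- shaker: Bystander: glass shaker with a steel cap, 48 mm diameter, 85 mm tall; origin at the centre of its underside.
- mug: Bystander: blue mug, 80 mm diameter, 85 mm tall, handle at its +y; origin at the centre of its underside.
- brush: Bystander: basting brush lying along its x; origin on the shelf.
Mind the look-alikes: they are no part of the job. Of the things that look like the plates, take the one that is nearest to the robot's base at the start.

How it is judged:
By the outcome, as a careful person would: the job done as asked, in the order asked, and still so for the second after the job is handed in, with the robot touching nothing.
It also fails if it takes over 51 s, if anything falls off the work surface, if the arm or the gripper's body presses on something with over 40 N, if the wrist force passes 120 N, or if a joint passes its speed limit or range.

### The arm

A 7-joint arm with a two-finger parallel gripper is mounted at the origin on the work surface. World frame = base frame: x ahead of the robot, y to its left, z up, the work surface at z = 0. Lengths are in m, angles in rad, forces in N, time in s.
With the tool pointing down it reaches from about 0.425 to 0.925 m from the base axis. Payload 6.8 kg.
Tool frame: the origin (TCP) lies at the very end of the fingers, on their centre line; the grasp point (between the pads) lies 19 mm behind it; z points along the fingers, y is the direction in which the jaws open and shut (so a half turn about z gives the same grasp; the last joint's range is limited). The gripper opens to 85 mm and grips with 20 to 120 N. Pads are 22 mm wide; open, the fingers measure 114 mm over their backs; the gripper's body (76 mm by 85 mm) begins 54 mm behind the grasp point. The pads swing forward as they close: fully open they stand 13 mm farther back than shut.
Start: joints at [-1.35, 0.477, 0.022, 1.555, -0.011, 1.109, -0.083], TCP at [0.218, 0.639, 0.209] pointing down, gripper open.
Joint ranges: [-2.96, 2.96], [-0.34, 2.1], [-1.41, 1.46], [0.24, 2.44], [-1.37, 4.51], [0.17, 1.92], [-2.96, 2.96]. Speed limits (rad/s): [2.39, 2.39, 3.14, 3.14, 3.14, 3.14, 3.14].

### API

Orientations are given as a unit quaternion [w, x, y, z].
In Python, from station import bot gives the robot as it stands.
- The arm moves only by the tool move_arm, never from a script. Its argument "commands" is text: rows parted by semicolons, each of 7 numbers parted by spaces: the opening, from 0 (shut) to 1 (fully open), then the shift along the tool's x, y, z in cm, then the turn, a rotation vector about the tool's x, y, z in degrees. In form: gripper tx ty tz rx ry rz; .... A call has 1 to 12 rows; each row shifts and turns the commanded pose from where the row before left it, along the tool's axes as they then stand; what a row does not reach is not made up. A row lasts 1/12 s, in which the tool goes at most 41.7 mm and 7.16 degrees, less where a joint would pass 70% of its speed; a pose out of reach is approached as far as the arm can. A call with a gripper value outside its range is refused whole. The fingers move at their own pace and stop on an object; "force" is the grip in N (left out, the last holds). Time passes only in rows, so rows that do not move let the fingers close. It gives the time, the measured TCP pose, the force and the opening at its end, in the units of the state.
- bot.get_obs(): the state, without advancing time (a new reading comes with each control period).
- bot.read_camera(name): name is "scene" or "top" or "wrist"; returns a dict with "img" (420x560x3 uint8, red, green, blue), "K" (3x3 intrinsics, pixels), "rvec" (rotation vector, rad) and "tvec" (3), from world to camera coordinates, as OpenCV has them; the wrist camera has in their place "hand_eye" (4x4, takes a point from camera to tool coordinates, whose origin is the TCP and whose axes are the flange's). Camera axes: x right, y down, z forward; pixel columns grow to the right and rows downward; lengths in m; the calibration is good to about 2 mm. The wrist camera is an equidistant fisheye: a pixel r from the principal point sees the ray r / f radians off the axis. A picture is of the moment at which its call begins: read the wrist's pose just before it. There is no depth.
- bot.hand_in(): hands the job in, once; it reports no verdict.
The state is a dict: "t": time; "q": joint angles; "joint_vel": joint speeds; "joint_torque": joint torques, N m; "eef_pos": TCP position; "tool_rot": TCP orientation; "contact_force": force on the tool from outside, world axes, zero at the start; "torque": the same for the moment, N m; "gripper_width": opening from 0.0 (shut) to 1.0 (fully open).
Only numpy, scipy, OpenCV 4.12 (cv2) and the standard library are available. Lean on these libraries where they do the work, as an engineer would, in place of code of your own. Each camera call takes 0.05 s, during which the arm holds its last target. There are 200 camera calls.

## Working session

There is one attempt and no reset: what is moved stays moved. The work goes in short steps, Python scripts to look and compute and a tool call to move; the robot and the scene stay as the last step left them, time stands still between calls to the robot, and variables do not carry over. Pictures are saved under pics/ and viewed, about 8 in all and at most 12, crops included, and the job is handed in when it is done.

Besides the shell and the picture viewer there is one more tool, called in YAML: its name, and indented under it one key for each argument. move_arm: Moves the arm, as the interface text tells. Its arguments: {"type":"object","properties":{"commands":{"type":"string"},"force":{"type":"number"}},"required":["commands"]}

```bash
mkdir -p pics; cat > h.py <<'E'
import numpy as np, cv2
from station import bot
from scipy.spatial.transform import Rotation as R
def snap(n,f,crop=None,s=1):
    d=bot.read_camera(n); im=d["img"][:,:,::-1]
    if crop: x0,y0,x1,y1=crop; im=im[y0:y1,x0:x1]
    cv2.imwrite("pics/"+f,cv2.resize(im,None,fx=s,fy=s,interpolation=cv2.INTER_CUBIC)); return d
def ray(d,u,v,z):
    Rm=cv2.Rodrigues(np.array(d["rvec"],float))[0]; t=np.array(d["tvec"],float).ravel()
    r=Rm.T@np.linalg.inv(d["K"])@[u,v,1]; c=-Rm.T@t
    return c+r*(z-c[2])/r[2]
def proj(d,P): return cv2.projectPoints(np.array(P,float).reshape(-1,3),np.array(d["rvec"],float),np.array(d["tvec"],float),np.array(d["K"],float),None)[0][:,0]
def state():
    o=bot.get_obs(); print({k:np.round(o[k],4).tolist() for k in("t","q","eef_pos","tool_rot","contact_force","gripper_width")}); print(R.from_quat(np.roll(o["tool_rot"],-1)).as_matrix().round(3)); return o
E
python3 - <<'E'
from h import *
state()
for n in("top","scene"):
    d=snap(n,n+"0.png",s=1.4); print(n,d["K"],d["rvec"],d["tvec"])
E
```

```text
{'t': 0.0, 'q': [-1.3501, 0.4778, 0.0223, 1.5564, -0.0115, 1.1093, -0.0831], 'eef_pos': [0.2178, 0.6382, 0.2082], 'tool_rot': [-0.0001, 0.1636, 0.9865, -0.0009], 'contact_force': [-1.1475, 0.8715, -0.1683], 'gripper_width': 0.9995}
[[-0.946  0.323 -0.   ]
 [ 0.323  0.946 -0.002]
 [-0.    -0.002 -1.   ]]
top [[447.1013792    0.         278.6093191 ]
 [  0.         447.1013792  200.16923092]
 [  0.           0.           1.        ]] [ 2.16988302 -2.16561578  0.11861594] [-0.02543114  0.55549444  1.20006888]
scene [[480.17593676   0.         282.08896429]
 [  0.         480.17593676 206.36787956]
 [  0.           0.           1.        ]] [ 1.81555086  1.62644542 -0.71895089] [-0.05804632 -0.30510816  1.80685224]
```

View pics/top0.png

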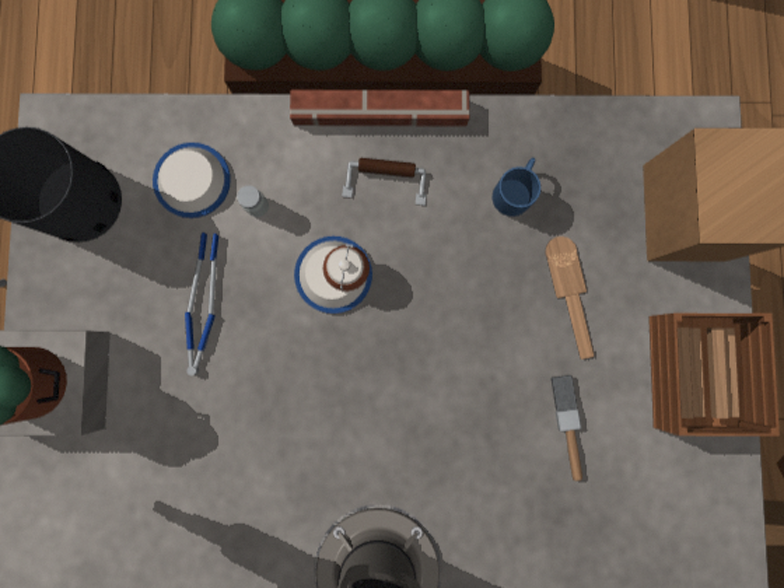

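View pics/scene0.png

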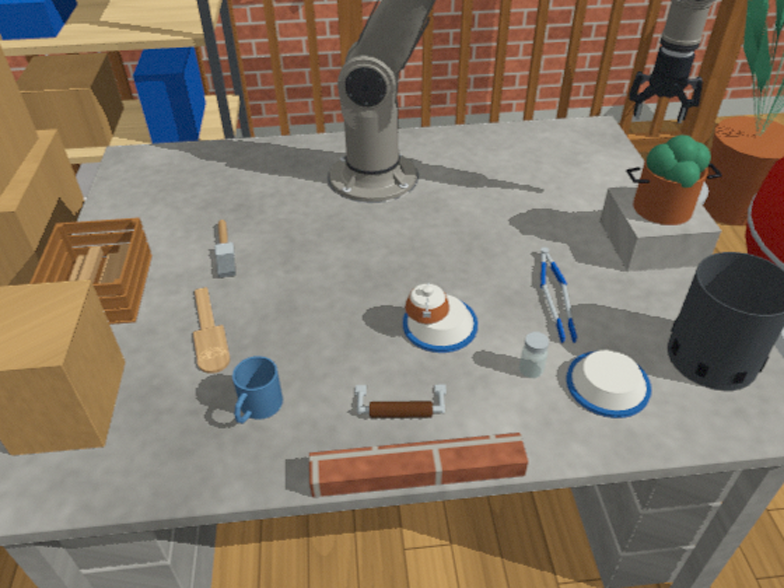

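The top view shows the keeper on the near plates at about (345,268), with the rim centred at about (333,275). The keeper is offset to the upper right. The look-alike plates are at (191,180). Next I'll enlarge both views.

```bash
python3 - <<'E'
from h import *
d=snap("top","topc.png",(200,160,280,230),9)
e=snap("scene","scenec.png",(275,190,355,260),9)
for n,c in(("top",d),("scene",e)):
    print(n,proj(c,[[0,0,0],[0.218,0.639,0.209],[.5,0,0],[.5,.1,0]]).round(1).tolist(), (-cv2.Rodrigues(np.array(c["rvec"]))[0].T@np.ravel(c["tvec"])).round(3))
E
```

```text
top [[269.1, 407.1], [-14.0, 339.1], [269.9, 221.0], [234.2, 220.9]] [ 0.425 -0.021  1.252]
scene [[266.7, 125.3], [467.4, 94.7], [280.5, 217.1], [313.4, 214.5]] [ 1.532 -0.098  1.003]
```

View pics/topc.png

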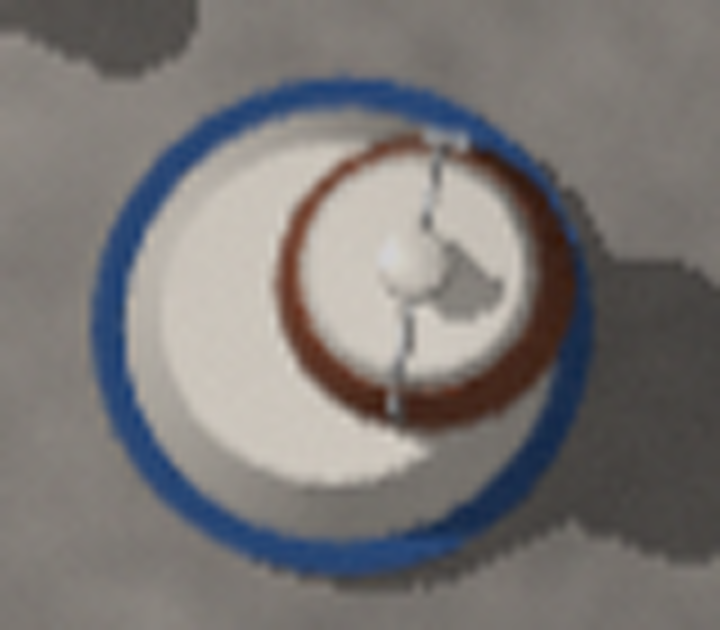

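View pics/scenec.png

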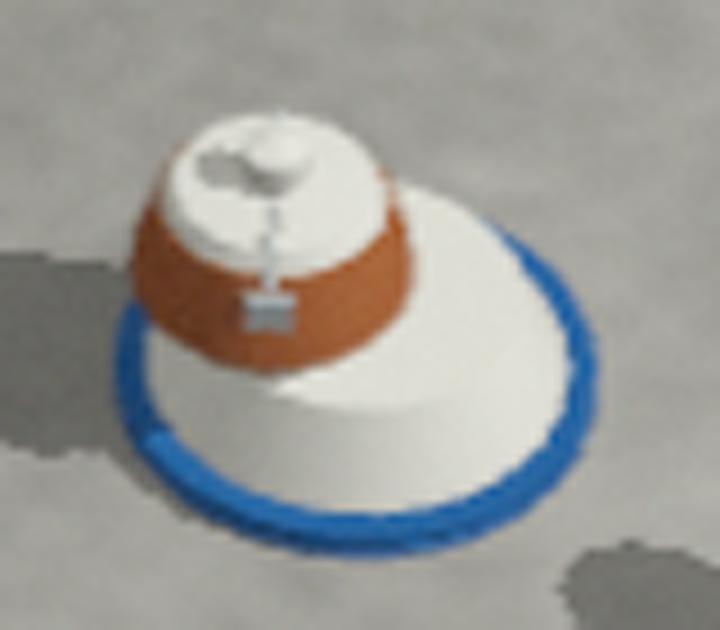

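```bash
python3 - <<'E'
from h import *
d=bot.read_camera("top"); e=bot.read_camera("scene")
g=lambda u,v,z:ray(d,200+u/9,160+v/9,z)[:2].round(4)
print("plates",g(343,327,.007),"top disc",g(427-0,281,.04))
print("keeper belly",g(427,281,.06),"lid",g(415,265,.095),"knob",g(412,262,.108))
s=lambda u,v,z:ray(e,275+u/9,190+v/9,z)[:2].round(4)
print("scene rim",s(357,363,.007),"knob",s(280,155,.108),"lid",s(276,193,.098))
c=lambda x,y,z:d
for nm,uv,z in(("shaker",(250,198),.085),("handleL",(348,190),.02),("handleR",(421,200),.02),("grip",(387,168),.02),("tongs",(203,245),.01)):
    print(nm,ray(d,uv[0]/1.4,uv[1]/1.4,z).round(3))
E
```

```text
plates [0.5686 0.0892] top disc [0.5789 0.0609]
keeper belly [0.5763 0.0595] lid [0.5765 0.0607] knob [0.5757 0.0606]
scene rim [0.5732 0.092 ] knob [0.5804 0.0632] lid [0.5865 0.0614]
shaker [0.706 0.242 0.085]
handleL [0.739 0.061 0.02 ]
handleR [ 0.719 -0.086  0.02 ]
grip [ 0.784 -0.018  0.02 ]
tongs [0.628 0.351 0.01 ]
```

The keeper sits about 30 mm from the plate centre, by (+0.0075, -0.029). Both cameras agree on that. I'll push it with the side face of the shut fingers, so tool x should head about 105°.

move_arm:
  commands: "0 0 0 -1 0 0 7; 0 0 0 -1 0 0 7; 0 0 0 -1 0 0 7; 0 0 0 -1 0 0 7; 0 0 0 -1 0 0 7; 0 0 0 0 0 0 7; 0 0 0 0 0 0 7; 0 0 0 0 0 0 7; 0 -3.6 1 0 0 0 0; 0 -3.6 1 0 0 0 0; 0 -3.6 1 0 0 0 0; 0 -3.6 1 0 0 0 0"

```text
t: 1.3
eef_pos: [0.2948, 0.5088, 0.2591]
tool_rot: [0.0, 0.607, 0.794, -0.0]
contact_force: [0.5, -0.0, 0.2]
gripper_width: -0.002
```

move_arm:
  commands: "0 -3.6 1 0 0 0 0; 0 -3.6 1 0 0 0 0; 0 -3.6 1 0 0 0 0; 0 -3.6 1 0 0 0 0; 0 -3.6 1 0 0 0 0; 0 -3.6 1 0 0 0 0; 0 -3.6 1 0 0 0 0; 0 -3.6 1 0 0 0 0; 0 -3.6 1 0 0 0 0; 0 -3.6 1 0 0 0 0; 0 -3.6 1 0 0 0 0; 0 -3.6 1 0 0 0 0"

```text
t: 2.3
eef_pos: [0.5236, 0.1231, 0.2595]
tool_rot: [0.0, 0.608, 0.794, 0.0]
contact_force: [-0.4, 0.2, 0.4]
gripper_width: -0.004
```

```bash
cat >> h.py <<'E'
def goto(x,y,z):
    o=state(); M=R.from_quat(np.roll(o["tool_rot"],-1)).as_matrix()
    print("need tool cm",(100*M.T@(np.array([x,y,z])-o["eef_pos"])).round(2),"yaw x",np.degrees(np.arctan2(M[1,0],M[0,0])).round(1))
E
python3 -c "
from h import *
goto(.597,-.022,.15)"
```

```text
{'t': 2.3, 'q': [-0.7991, 0.2147, 0.5356, 1.8518, -0.1224, 1.1067, 0.0461], 'eef_pos': [0.5236, 0.1231, 0.2595], 'tool_rot': [0.0, 0.6075, 0.7943, 0.0004], 'contact_force': [-0.3647, 0.238, 0.4454], 'gripper_width': -0.004}
[[-0.262  0.965  0.001]
 [ 0.965  0.262  0.001]
 [ 0.     0.001 -1.   ]]
need tool cm [-15.93   3.27  10.95] yaw x 105.2
```

move_arm:
  commands: "0 -3.6 0.6 0 0 0 0; 0 -3.6 0.6 0 0 0 0; 0 -3.6 0.6 0 0 0 0; 0 -3.6 0.6 0 0 0 0; 0 0 0 3 0 0 0; 0 0 0 3 0 0 0; 0 0 0 3 0 0 0; 0 0 0 0 0 0 0; 0 0 0 0 0 0 0"

```text
t: 3.05
eef_pos: [0.5829, -0.008, 0.1685]
tool_rot: [-0.001, 0.608, 0.794, -0.001]
contact_force: [-0.3, -0.4, -0.2]
gripper_width: 0.001
```

```bash
python3 -c "
from h import *
goto(.597,-.022,.049)
snap('scene','s1.png',(230,130,370,260),5)"
```

```text
{'t': 3.05, 'q': [-0.5241, 0.4109, 0.5607, 1.8495, -0.2619, 0.9582, 0.4164], 'eef_pos': [0.5829, -0.008, 0.1685], 'tool_rot': [-0.001, 0.6077, 0.7942, -0.0012], 'contact_force': [-0.312, -0.4131, -0.1744], 'gripper_width': 0.0006}
[[-0.261  0.965 -0.003]
 [ 0.965  0.261 -0.001]
 [ 0.    -0.003 -1.   ]]
need tool cm [-1.73  1.03 11.94] yaw x 105.2
```

View pics/s1.png

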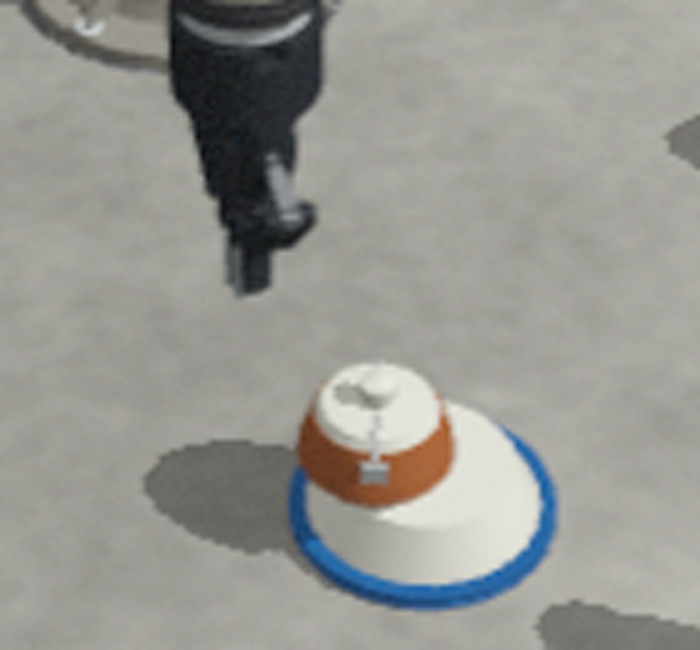

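Scene view: the finger tip is at about (245,290) in the crop, with a knuckle sticking out at (310,215). The keeper is at (377,430), untouched. I'll check that knuckle with the wrist camera.

```bash
python3 -c "
from h import *
d=snap('wrist','w1.png')
print(d['K'],d['hand_eye'])"
```

```text
[[325.1922621    0.         276.69888549]
 [  0.         325.1922621  204.57357427]
 [  0.           0.           1.        ]] [[ 1.40752214e-04 -9.64582587e-01 -2.63780993e-01  6.59185280e-02]
 [ 9.99999990e-01  1.29579535e-04  5.97543036e-05 -4.71935612e-05]
 [-2.34573425e-05 -2.63780998e-01  9.64582596e-01 -1.66017110e-01]
 [ 0.00000000e+00  0.00000000e+00  0.00000000e+00  1.00000000e+00]]
```

View pics/w1.png

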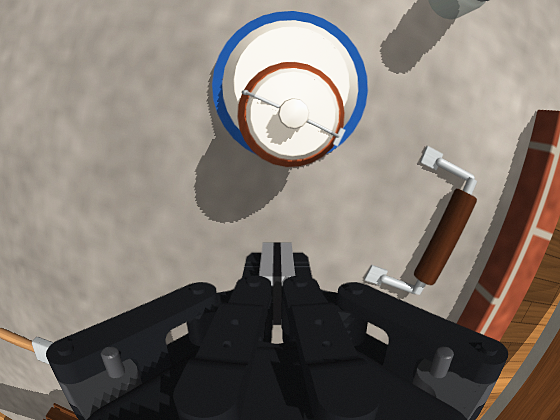

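The wrist view confirms the knuckles spread only along tool y, clear of the push. The keeper is at (291,113) and the rim is centred at about (290,88). Now I descend behind it.

move_arm:
  commands: "0 -1.7 1 1 0 0 0; 0 0 0 3 0 0 0; 0 0 0 3 0 0 0; 0 0 0 3 0 0 0; 0 0 0 1.9 0 0 0; 0 0 0 0 0 0 0; 0 0 0 0 0 0 0; 0 0 0 0 0 0 0"

```text
t: 3.82
eef_pos: [0.6, -0.0218, 0.0527]
tool_rot: [0.002, 0.608, 0.794, 0.001]
contact_force: [0.3, 0.2, 0.1]
gripper_width: 0.003
```

```bash
python3 -c "
from h import *
goto(.590,.006,.050)"
```

```text
{'t': 3.8167, 'q': [-0.4203, 0.5868, 0.476, 1.8904, -0.3815, 0.7504, 0.5343], 'eef_pos': [0.6, -0.0218, 0.0527], 'tool_rot': [0.0015, 0.6076, 0.7942, 0.0013], 'contact_force': [0.268, 0.2272, 0.0961], 'gripper_width': 0.0029}
[[-0.262  0.965  0.004]
 [ 0.965  0.262  0.   ]
 [-0.001  0.004 -1.   ]]
need tool cm [ 2.95 -0.24  0.27] yaw x 105.2
```

move_arm:
  commands: "0 0.5 -0.1 0.3 0 0 0; 0 0.5 -0.1 0 0 0 0; 0 0.5 0 0 0 0 0; 0 0.3 0 0 0 0 0; 0 0.2 0 0 0 0 0; 0 0.2 0 0 0 0 0; 0 0.2 0 0 0 0 0; 0 0 0 0 0 0 0; 0 0 0 0 0 0 0"

```text
t: 4.57
eef_pos: [0.5898, 0.0009, 0.0472]
tool_rot: [0.0, 0.608, 0.794, -0.0]
contact_force: [0.1, -1.1, 0.2]
gripper_width: 0.003
```

move_arm:
  commands: "0 0.15 0 0 0 0 0; 0 0.15 0 0 0 0 0; 0 0.15 0 0 0 0 0; 0 0.15 0 0 0 0 0; 0 0 0 0 0 0 0; 0 0 0 0 0 0 0"

```text
t: 5.07
eef_pos: [0.5882, 0.0068, 0.0472]
tool_rot: [-0.0, 0.608, 0.794, 0.0]
contact_force: [0.2, 0.4, 0.2]
gripper_width: 0.001
```

```bash
python3 -c "
from h import *
goto(.590,.006,.050)
snap('wrist','w2.png')"
```

```text
{'t': 5.0667, 'q': [-0.4719, 0.5805, 0.4736, 1.9191, -0.3839, 0.7315, 0.4899], 'eef_pos': [0.5882, 0.0068, 0.0472], 'tool_rot': [-0.0, 0.6075, 0.7943, 0.0], 'contact_force': [0.215, 0.4046, 0.2189], 'gripper_width': 0.0008}
[[-0.262  0.965 -0.   ]
 [ 0.965  0.262  0.   ]
 [ 0.    -0.    -1.   ]]
need tool cm [-0.13  0.16 -0.28] yaw x 105.2
```

View pics/w2.png

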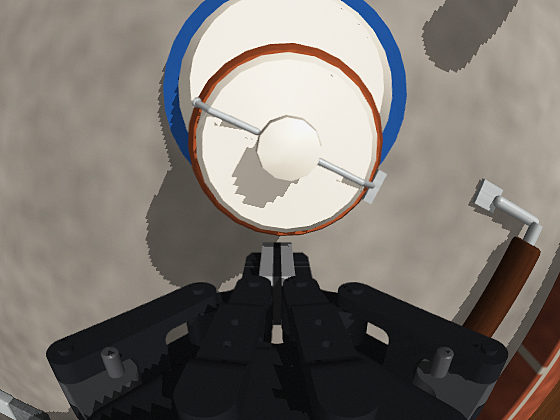

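The finger is about to touch, and keeper and rim are both centred at u≈285, so the push direction is right. I'll advance gently to contact.

move_arm:
  commands: "0 0.1 0.05 0 0 0 0; 0 0.1 0.05 0 0 0 0; 0 0.1 0.05 0 0 0 0; 0 0 0 0 0 0 0"

```text
t: 5.45
eef_pos: [0.5889, 0.01, 0.0472]
tool_rot: [0.0, 0.608, 0.794, -0.0]
contact_force: [0.2, -0.1, 0.1]
gripper_width: -0.002
```

move_arm:
  commands: "0 0.1 0.05 0 0 0 0; 0 0.1 0.05 0 0 0 0; 0 0.1 0.05 0 0 0 0; 0 0 0 0 0 0 0"

```text
t: 5.78
eef_pos: [0.5899, 0.0129, 0.0473]
tool_rot: [0.0, 0.608, 0.794, 0.0]
contact_force: [0.1, -3.5, 0.5]
gripper_width: 0.0
```

move_arm:
  commands: "0 0.1 0 0 0 0 0; 0 0.1 0 0 0 0 0; 0 0.1 0 0 0 0 0; 0 0 0 0 0 0 0"

```text
t: 6.12
eef_pos: [0.5887, 0.0164, 0.0472]
tool_rot: [-0.0, 0.608, 0.794, 0.0]
contact_force: [1.4, -2.0, 0.2]
gripper_width: -0.001
```

move_arm:
  commands: "0 0.15 0 0 0 0 0; 0 0.15 0 0 0 0 0; 0 0.15 0 0 0 0 0; 0 0.15 0 0 0 0 0; 0 0.15 0 0 0 0 0; 0 0.15 0 0 0 0 0; 0 0.15 0 0 0 0 0; 0 0.15 0 0 0 0 0; 0 0.15 0 0 0 0 0; 0 0.15 0 0 0 0 0; 0 0 0 0 0 0 0"

```text
t: 7.03
eef_pos: [0.5846, 0.0312, 0.0471]
tool_rot: [-0.0, 0.607, 0.794, 0.0]
contact_force: [1.0, -2.3, 0.6]
gripper_width: 0.0
```

```bash
python3 -c "
from h import *
goto(.590,.006,.050)
snap('top','t3.png',(200,160,280,230),9);snap('wrist','w3.png')"
```

```text
{'t': 7.0333, 'q': [-0.5152, 0.5773, 0.4743, 1.9256, -0.3842, 0.7285, 0.4492], 'eef_pos': [0.5846, 0.0312, 0.0471], 'tool_rot': [-0.0002, 0.6075, 0.7944, 0.0], 'contact_force': [0.9681, -2.3219, 0.5734], 'gripper_width': 0.0004}
[[-0.262  0.965 -0.   ]
 [ 0.965  0.262  0.   ]
 [ 0.    -0.    -1.   ]]
need tool cm [-2.57 -0.14 -0.29] yaw x 105.2
```

View pics/t3.png

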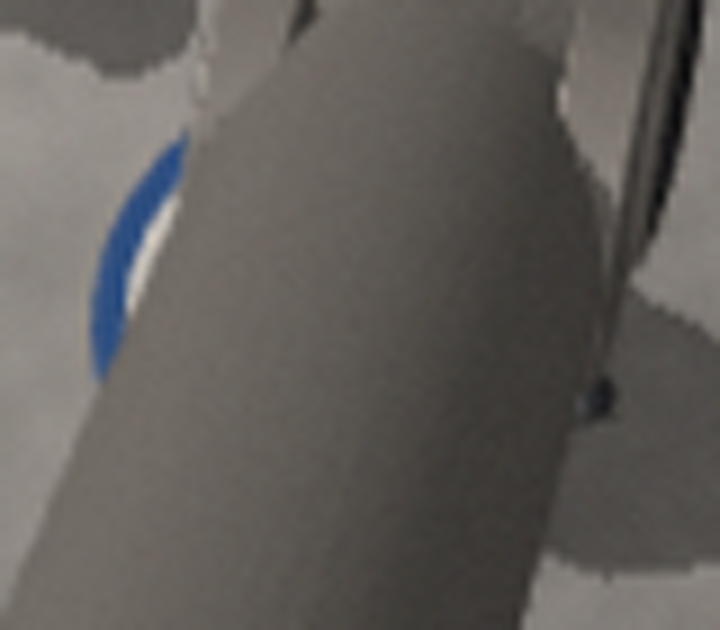

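The arm hides the keeper, but the plates' left rim is still at 92 px, so they have not moved. It has been pushed about 20 mm. I'll push roughly 8.5 mm more, then back off and look.

move_arm:
  commands: "0 0.15 0 0 0 0 0; 0 0.15 0 0 0 0 0; 0 0.15 0 0 0 0 0; 0 0.15 0 0 0 0 0; 0 0.15 0 0 0 0 0; 0 0.1 0 0 0 0 0; 0 0 0 0 0 0 0; 0 0 0 0 0 0 0; 0 -0.3 0 0 0 0 0; 0 -1 0 0 0 0 0; 0 -2 0 0 0 0 0; 0 -2.5 0 0 0 0 0"

```text
t: 8.13
eef_pos: [0.5976, -0.0157, 0.0469]
tool_rot: [-0.001, 0.606, 0.795, 0.0]
contact_force: [-0.2, -0.0, 0.5]
gripper_width: 0.005
```

move_arm:
  commands: "0 -3.5 0 0 0 0 0; 0 -3.5 0 0 0 0 0; 0 -3.5 0 0 0 0 0; 0 -3.5 0 0 0 0 0; 0 -3 0 -3 0 0 0; 0 0 0 -3 0 0 0; 0 0 0 0 0 0 0; 0 0 0 0 0 0 0"

```text
t: 8.8
eef_pos: [0.6432, -0.1821, 0.1084]
tool_rot: [0.001, 0.608, 0.794, 0.001]
contact_force: [0.2, -0.2, -0.6]
gripper_width: -0.004
```

```bash
python3 -c "
from h import *
state()
snap('top','t4.png',(200,160,280,230),9)"
```

```text
{'t': 8.8, 'q': [-0.163, 0.6123, 0.5013, 1.6877, -0.353, 0.9292, 0.7379], 'eef_pos': [0.6432, -0.1821, 0.1084], 'tool_rot': [0.0014, 0.6082, 0.7938, 0.001], 'contact_force': [0.164, -0.2216, -0.5955], 'gripper_width': -0.0045}
[[-0.26   0.966  0.003]
 [ 0.966  0.26  -0.   ]
 [-0.001  0.003 -1.   ]]
```

View pics/t4.png

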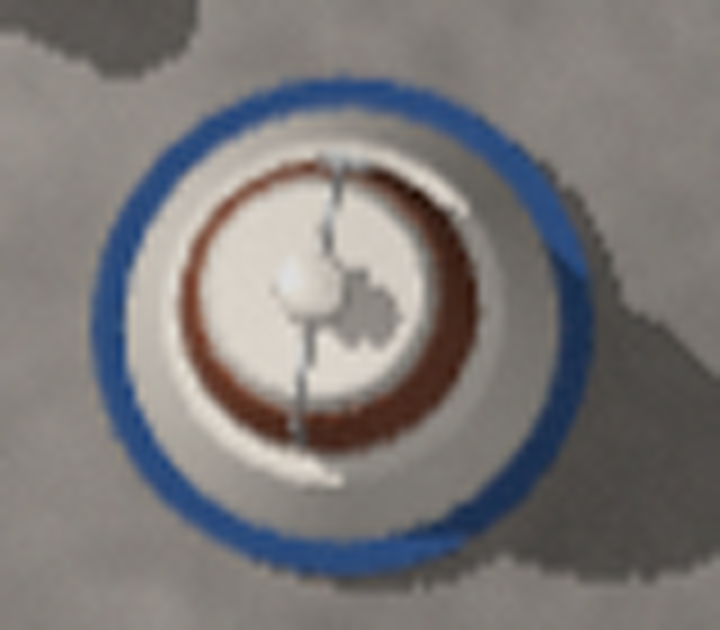

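```bash
python3 - <<'E'
from h import *
d=snap("top","t5.png"); e=snap("scene","s5.png",(275,190,355,260),9)
g=lambda u,v,z:ray(d,200+u/9,160+v/9,z)[:2].round(4)
P=ray(d,200+343/9,160+327/9,.007)
print("plates",P.round(4),"belly",g(329,305,.06),"lid",g(313,293,.095),"knob",g(308,286,.108))
for x,y in((P[0],P[1]),):
  for z,r in((.06,.045),(.098,.035)):
    a=np.linspace(0,2*np.pi,73); q=proj(d,np.c_[x+r*np.cos(a),y+r*np.sin(a),0*a+z])
    q=(q-[200,160])*9; print("expected if centred, px bounds",z,q.min(0).round(),q.max(0).round())
E
```

```text
plates [0.5686 0.0892 0.007 ] belly [0.569  0.0887] lid [0.5683 0.0902] knob [0.5687 0.0904]
expected if centred, px bounds 0.06 [177. 157.] [478. 457.]
expected if centred, px bounds 0.098 [194. 171.] [437. 411.]
```

View pics/s5.png

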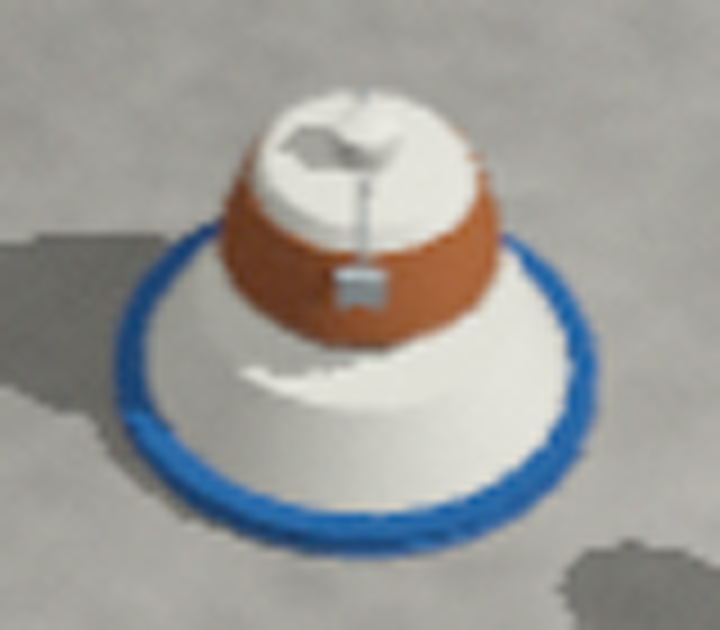

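The keeper is centred within about 1 mm in the top view. In the scene view it stands upright: belly 220–499 centred on 360, rim 115–598 centred on 357. The plates are unmoved and the arm is clear, so I'm handing in.

```bash
python3 -c "
from station import bot
print(bot.hand_in())"
```

```text
the job is handed in; nothing more can be done
None
```

The keeper is back in the middle of the plates and standing upright, and the job is handed in. I moved it about 30 mm in one slow push, with the shut fingertips against its belly at about 3 N. I then backed the arm well clear.

- **Centring:** in the top view the keeper is within about 1–2 mm of the plates' centre. The scene view agrees left to right, within a few enlarged pixels.
- **Plates:** their rim is at the same pixels as before in both cameras.
- **Lid and bystanders:** the finger path stayed clear of the lid and the other things on the shelf. I took no final full-frame picture to check the bystanders.
- **Camera disagreement:** early on, the two cameras differed by about 5 mm in absolute x. They agreed on the keeper's offset from the plates, which is what I used.
- **Time:** about 9 s on the robot's clock.

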